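# Load the curing drawer and press its recessed start button with a stylus

### The arm

A 7-joint arm with a two-finger parallel gripper is mounted at the origin on the work surface. World frame = base frame: x ahead of the robot, y to its left, z up, the work surface at z = 0. Lengths are in mm, angles in degrees, forces in N, time in s.
With the tool pointing down it reaches from about 425 to 925 mm from the base axis. Payload 6.8 kg.
Tool frame: the origin (TCP) lies at the very end of the fingers, on their centre line; the grasp point (between the pads) lies grip_depth behind it (grip_depth is the distance from the TCP to the grasp point, in mm); z points along the fingers, y is the line along which they close (so a half turn about z gives the same grasp; the last joint's range is limited). The gripper opens to 88 mm and grips with 3 to 60 N. Pads are 20 mm wide; open, the fingers measure 115 mm over their backs; the gripper's body (75 mm by 178 mm) begins 61 mm behind the grasp point.
Start: joints at [-69.677, 27.33, 1.283, 89.118, -0.659, 63.558, -4.761], TCP at [301.356, 604.013, 222.664] pointing down, gripper open.
Joint ranges: [-169.35, 169.35], [-19.33, 120.38], [-80.79, 83.38], [13.8, 139.57], [-78.32, 258.32], [9.67, 109.79], [-169.56, 169.56]. Speed limits (degrees/s): [136.94, 136.94, 180, 180, 180, 180, 180].

### API

Orientations are given as a 3x3 rotation matrix whose columns are the frame's x, y, z axes.
In Python, from rig import state, read_camera, job_done, trace, tip_of, grip_depth gives the robot as it stands. The module is installed in compiled form; this text tells all that it offers.
- The arm moves only by the tool play_rows, never from a script. Its argument "commands" is a list of rows, each an object of numbers: "dx", "dy", "dz": the shift along the tool's x, y, z in units of 0.3 m (1.0 is 0.3 m); "spin": the turn about the tool's z in units of 180 degrees (1.0 is 180 degrees). In form: [{"dx": .., "dy": .., "dz": .., "spin": ..}, ...]. A call has 1 to 8 rows; each row is the pose to reach, as a shift and turn from the pose commanded when the call began, along the tool's axes at that moment, turning the shorter way round; what a row does not reach only later rows make up. A row lasts 1/10 s, in which the tool goes at most 50 mm and 8.59 degrees, less where a joint would pass 70% of its speed; a pose out of reach is approached as far as the arm can. A call with a number of a shift or a turn outside -1 to 1 is refused whole. A call with a gripper value outside its range is refused whole. "jaw" is the opening, from -1 (shut) to 1 (fully open), set as the call begins (left out, the last holds). The fingers move at their own pace and stop on an object; "force" is the grip in N (left out, the last holds). Time passes only in rows, so rows that repeat a pose let the fingers close. It gives the time, the measured TCP pose, the force, the opening and the grip force at its end, in the units of the state.
- state(): the state, without advancing time (a new reading comes with each control period).
- read_camera(name): name is "scene" or "top" or "wrist"; returns a dict with "color" (480x640x3 uint8, blue, green, red), "range_z" (480x640 float32, mm along the optical axis (not along the pixel's ray), 0 where there is no reading), "vfov" (degrees; the focal length in pixels is half the picture's height over the tangent of half this angle, whatever the lens; pixels are square), "cx", "cy" (the principal point, pixels), "extrinsics" (4x4, takes a point from world to camera coordinates). Camera axes: x right, y down, z forward; pixel columns grow to the right and rows downward; lengths in mm; the calibration is good to about 2 mm. A picture is of the moment at which its call begins.
- job_done(): hands the job in; it is judged then, once.
Trained networks look in a picture, given as the dict that the camera call returned (one of the last four; its "shot" number tells which), for a name from the list of things; names that differ only in an ending like _2 or _b are one class to them, and where a whole thing is asked for, a point or a joint stands for the part that bears it (a point fixed in the world has none). Each returns a list of dicts, best first, with "confidence" (0 to 1); they miss things now and then, are a little off and sometimes report something else, mostly with a low value. They report only what shows in the picture. A call takes as long as a camera call. They do not tell look-alikes from the thing itself.
- trace(picture, label): "mask" (480x640 bool, what is visible of it) and "location" ([column, row] as shares, 0 to 1, of the picture: columns of its width, rows of its height, amid what is visible of it).
- tip_of(picture, label): "location" ([column, row] as shares, 0 to 1, of the picture: columns of its width, rows of its height: a listed point, or the origin of a listed thing).
The state is a dict: "time_s": time; "joints": joint angles; "qvel": joint speeds; "effort": joint torques, N m; "tool_pos": TCP position; "orientation": TCP orientation; "ft_force": force on the tool from outside, world axes, zero at the start; "wrist_torque": the same for the moment, N m; "finger_gap": finger opening in mm; "finger_force": force on a finger pad.
Only numpy, scipy, OpenCV 4.12 (cv2) and the standard library are available. Lean on these libraries where they do the work, as an engineer would, in place of code of your own. Each camera call takes 0.05 s, during which the arm holds its last target. There are 200 camera calls.

### The job

Cure the light-blue dental cast with the red wax: set it gently, teeth up, on the floor of the curing unit's open drawer, and push the drawer fully shut. Then pull the blue-handled stylus out of the instrument holder, press the red start button at the bottom of the unit's small well right down with the stylus's tip, and afterwards lower the stylus tip-first into the green beaker, letting go only once its tip is close to the bottom. Leave everything else where it stands.

Things in the scene. Friction and masses are not known exactly. Their poses are not given: they have to be found in the camera images.
- cast: The cast to cure: a light-blue dental cast with red wax on its teeth; block 64 (its x) x 50 (its y) x 26 mm high with a horseshoe of teeth on it up to 38 mm; 140 g. Origin at the centre of its underside, z up. Grip the block across its 50 mm width (its y). It stands loose on the table, right of the unit.
- spare_cast: Bystander: the same shape in cream, without wax. Origin at the centre of its underside. It, the cast and the beaker share three places on the table that are swapped from start to start. Leave it.
- unit: The curing unit, a pale box fixed to the table, 180 (x) x 170 (y) x 92 mm high. Origin at the centre of its underside; its front (blue drawer) faces its -x, towards the robot. On its flat top: a black display and, framed in black, the button's well.
- drawer (a joint): Opening of the unit's drawer in m: 0 fully shut, about 0.12 to 0.15 at the start, 0.155 at most; slides along the unit's -x to open. No latch; about 2 N of friction, it stays where it is left.
- drawer_floor (a point): Centre of the drawer's inner floor (12 mm above the table), moving with the drawer; axes as the unit's. The inside is 125 (x) x 140 (y) mm; its side and rear walls rise 25 mm above this floor and its front panel 50 mm. The unit's ceiling is 52 mm above this floor.
- drawer_front (a point): A point in the middle of the outer face of the drawer's flat blue front panel, moving with it, 50 mm above the table; the panel is 166 mm wide and reaches from 8 to 62 mm above the table. Axes as the unit's: push it along +x. The outer face stands 98 mm in front of the unit's origin when shut.
- button (a joint): How far the start button is pressed, in m: 0 at rest, 0.005 right down. Spring: about 1.8 N starts it, 4.8 N holds it right down; it comes back up when released.
- button_top (a point): Centre of the top of the red button (15 mm diameter), moving with it. At rest it is 8 mm below the unit's top face, i.e. 84 mm above the table. Axes as the unit's; it is pressed straight down.
- well_mouth (a point): Centre of the mouth of the button's round well, 18 mm in diameter and 18 mm deep, in the unit's top face, 92 mm above the table: too narrow for a gripper finger.
- holder: The instrument holder: a dark wood block fixed to the table, 170 (its x) x 56 (its y) x 65 mm high, left of the unit, with three upright holes of 18 mm, 58 mm deep, in a row 55 mm apart along its x. Origin at the centre of its underside. One instrument stands in each hole; which is where changes.
- stylus: The stylus, 155 mm long, 60 g, upright in the holder, tip down. Origin at its tip, z towards the handle. From the tip: steel tip 7 mm in diameter to 25 mm, shaft 14 mm to 55 mm, collar 26 mm to 61 mm, round blue handle 18 mm in diameter to 155 mm. Its collar rests on the holder, so its origin starts 10 mm above the table; raise it 55 mm to free it.
- stylus_tip (a point): The stylus's flat tip, 7 mm in diameter (the same point and axes as its origin).
- stylus_grip (a point): Point on the stylus's axis in its blue handle, 120 mm above the tip, where to grip it (18 mm wide, any direction).
- spatula: Bystander: wax spatula, thin steel blade up, in the holder; it reaches 155 mm above the table. Origin on its axis, 55 mm below its collar's underside. Leave it.
- brush: Bystander: red brush, dark bristles up, in the holder; it reaches 150 mm above the table. Origin as the spatula's. Leave it.
- beaker: The green beaker for used tools, loose on the table: round, 72 mm across outside, 64 mm inside, 80 mm high, floor 6 mm thick, 450 g. Origin at the centre of its underside, z up. A stylus let go in it leans against its rim.
- jar: Bystander: jar with a white cap, 54 mm across, 65 mm high, left of the unit. Origin at the centre of its underside. Leave it.
- pliers: Bystander: steel pliers lying flat beyond the holder, left of the jar, about 140 mm long, 9 mm high; origin at the pivot. Leave them.
- burner: Bystander: red gas burner, 90 x 75 mm, 70 mm high, a black knob on one side, beyond the casts, right of the unit. Origin at the centre of its underside. Leave it.
Things that resemble listed ones, but are neither listed nor needed, are in the scene too. What is meant by the cast is not pink, and is the smaller of those in its own colour.

How it is judged:
By the outcome, as a careful person would: the job done as asked, in the order asked, and still so for the second after the job is handed in, with the robot touching nothing.
It also fails if it takes over 72 s, if anything falls off the work surface, if the arm or the gripper's body presses on something with over 40 N, if the wrist force passes 120 N, or if a joint passes its speed limit or range.

## Working session

There is one attempt and no reset: what is moved stays moved. The work goes in short steps, Python scripts to look and compute and a tool call to move; the robot and the scene stay as the last step left them, time stands still between calls to the robot, and variables do not carry over. Pictures are saved under pics/ and viewed, at most 10 in all, crops included, and the job is handed in when it is done.

Besides the shell and the picture viewer there is one more tool, called after ">>>" as name(argument=value, ...) on one line, values as JSON. play_rows: Moves the arm, as the interface text tells. Shifts and turns lie within -1 to 1; 1 stands for 0.3 m of shift or 180 degrees of turn. Its arguments: {"type":"object","properties":{"commands":{"type":"array","items":{"type":"object","properties":{"dx":{"type":"number","minimum":-1,"maximum":1},"dy":{"type":"number","minimum":-1,"maximum":1},"dz":{"type":"number","minimum":-1,"maximum":1},"spin":{"type":"number","minimum":-1,"maximum":1}}}},"jaw":{"type":"number"},"force":{"type":"number"}},"required":["commands"]}

```bash
mkdir -p pics
cat > h.py <<'E'
import numpy as np, cv2
from rig import state, read_camera, job_done, trace, tip_of, grip_depth
def f(p): return 240/np.tan(np.radians(p["vfov"])/2)
def back(p,uv,z=None,d=None):
    # pixel to world: at depth d or on the plane world z
    E=np.array(p["extrinsics"]);R=E[:3,:3];t=E[:3,3]
    r=np.array([(uv[0]-p["cx"])/f(p),(uv[1]-p["cy"])/f(p),1.])
    c=-R.T@t; w=R.T@r
    return c+w*(d if d is not None else (z-c[2])/w[2])
def cloud(p):
    v,u=np.mgrid[0:480,0:640];d=p["range_z"].astype(float)
    X=np.stack([(u-p["cx"])/f(p)*d,(v-p["cy"])/f(p)*d,d],-1)
    E=np.array(p["extrinsics"]);W=(X-E[:3,3])@E[:3,:3]
    W[d<=0]=np.nan
    return W
def proj(p,X):
    E=np.array(p["extrinsics"]);c=E[:3,:3]@np.array(X)+E[:3,3]
    return c[:2]/c[2]*f(p)+[p["cx"],p["cy"]]
def tri(ps,uvs):
    A=[];b=[]
    for p,uv in zip(ps,uvs):
        c=back(p,uv,d=0);w=back(p,uv,d=1)-c;w/=np.linalg.norm(w)
        M=np.eye(3)-np.outer(w,w);A.append(M);b.append(M@c)
    return np.linalg.solve(sum(A),sum(b))
E
python3 - <<'E'
from h import *
np.set_printoptions(precision=1,suppress=True)
print(grip_depth, state()["orientation"],state()["finger_gap"])
for n in ["scene","top"]:
    p=read_camera(n);cv2.imwrite(f"pics/{n}0.png",p["color"]);W=cloud(p)
    print(n,p["vfov"],np.array(p["extrinsics"]).round(2).tolist())
    for l in ["cast","unit","drawer","drawer_floor","drawer_front","button_top","well_mouth","holder","stylus","beaker","jar","burner","spatula","brush","pliers","spare_cast"]:
        for r in trace(p,l)[:4]:
            if r["confidence"]<.25: continue
            m=r["mask"];q=W[m];q=q[~np.isnan(q[:,0])]
            print(l,"T %.2f"%r["confidence"],np.array(r["location"])*[640,480],m.sum(),np.percentile(q,[3,50,97],axis=0).round(0).tolist() if len(q) else "")
        for r in tip_of(p,l)[:4]:
            if r["confidence"]>.25: print("   P %.2f"%r["confidence"],np.array(r["location"])*[640,480])
E
```

```text
18.700000000000003 [[-0.9  0.4 -0. ]
 [ 0.4  0.9 -0. ]
 [-0.  -0.  -1. ]] 87.94520198435464
scene 54.75108886773405 [[-0.33, 0.94, -0.01, 225.06], [0.63, 0.21, -0.75, -234.83], [-0.71, -0.26, -0.66, 1519.39], [0.0, 0.0, 0.0, 1.0]]
cast T 0.79 [232.4 204.7] 375 [[364.0, -397.0, 7.0], [394.0, -364.0, 26.0], [417.0, -335.0, 39.0]]
cast T 0.76 [264.1 229.8] 393 [[421.0, -262.0, 7.0], [455.0, -237.0, 26.0], [480.0, -210.0, 39.0]]
cast T 0.61 [275.7 196.5] 818 [[284.0, -294.0, 5.0], [332.0, -253.0, 35.0], [367.0, -219.0, 53.0]]
cast T 0.32 [465.  261.7] 143 [[463.0, 279.0, 64.0], [490.0, 289.0, 92.0], [542.0, 293.0, 152.0]]
   P 0.97 [264.2 234.7]
   P 0.88 [234.3 209. ]
   P 0.84 [276.4 203.2]
   P 0.62 [464.4 287.3]
unit T 0.97 [305.8 307.2] 10503 [[481.0, -114.0, 9.0], [722.0, -29.0, 90.0], [809.0, 51.0, 94.0]]
   P 0.66 [298.6 327.8]
drawer T 0.63 [325.6 254.4] 2287 [[479.0, -116.0, 10.0], [492.0, -46.0, 16.0], [552.0, 31.0, 62.0]]Traceback (most recent call last):
  File "<stdin>", line 12, in <module>
ValueError: it knows: beaker, brush, burner, button_top, cast, drawer_floor, drawer_front, holder, jar, pliers, spare_cast, spatula, stylus, stylus_grip, stylus_tip, unit, well_mouth
```

Run:
```python
from h import *
np.set_printoptions(precision=1,suppress=True)
for n in ["scene","top"]:
    p=read_camera(n);W=cloud(p)
    if n=="top": cv2.imwrite(f"pics/{n}0.png",p["color"])
    print(n,p["vfov"],np.array(p["extrinsics"]).round(2).tolist())
    for l in ["cast","unit","drawer_floor","drawer_front","button_top","well_mouth","holder","stylus","stylus_grip","beaker","jar","burner","spatula","brush","pliers"]:
        R=trace(p,l) if l!="well_mouth" else []
        for r in R[:4]:
            if r["confidence"]<.3: continue
            m=r["mask"];q=W[m];q=q[~np.isnan(q[:,0])]
            print(l,"T %.2f"%r["confidence"],np.array(r["location"])*[640,480],m.sum(),np.percentile(q,[3,50,97],axis=0).round(0).tolist() if len(q) else "")
        for r in tip_of(p,l)[:4]:
            if r["confidence"]>.3: print("   P",l,"%.2f"%r["confidence"],np.array(r["location"])*[640,480])
```

```text
scene 54.75108886773405 [[-0.33, 0.94, -0.01, 225.06], [0.63, 0.21, -0.75, -234.83], [-0.71, -0.26, -0.66, 1519.39], [0.0, 0.0, 0.0, 1.0]]
cast T 0.98 [275.7 198.7] 826 [[284.0, -295.0, 4.0], [333.0, -253.0, 35.0], [367.0, -219.0, 53.0]]
cast T 0.74 [266.  228.6] 441 [[420.0, -263.0, 4.0], [455.0, -236.0, 26.0], [482.0, -208.0, 39.0]]
cast T 0.60 [231.3 205.9] 459 [[355.0, -412.0, -1.0], [393.0, -366.0, 25.0], [416.0, -335.0, 38.0]]
cast T 0.38 [469.2 273. ] 339 [[541.0, 288.0, 69.0], [549.0, 296.0, 119.0], [553.0, 305.0, 165.0]]
   P cast 0.72 [231.5 206.5]
   P cast 0.71 [275.9 202.2]
   P cast 0.68 [266.4 233.2]
   P cast 0.50 [323.6 294.7]
   P unit 0.74 [304.2 329.4]
drawer_floor T 0.75 [323.6 255.2] 2287 [[479.0, -116.0, 9.0], [493.0, -45.0, 16.0], [553.0, 31.0, 62.0]]
   P drawer_floor 0.58 [320.2 271.3]
drawer_front T 0.87 [326.9 256. ] 2264 [[479.0, -116.0, 9.0], [491.0, -45.0, 16.0], [552.0, 31.0, 62.0]]
drawer_front T 0.59 [466.9 243.9] 195 [[274.0, 274.0, 1.0], [437.0, 283.0, 95.0], [444.0, 290.0, 144.0]]
   P drawer_front 0.86 [329. 240.]
button_top T 0.35 [303.7 305.6] 
[... 3444 characters left out ...]
 183.4] 231 [[656.0, 340.0, 3.0], [707.0, 368.0, 9.0], [759.0, 413.0, 13.0]]
burner T 0.61 [408.2 176.5] 1070 [[701.0, -296.0, 11.0], [737.0, -248.0, 41.0], [786.0, -211.0, 67.0]]
   P burner 0.98 [405.7 181.5]
spatula T 0.68 [191.1 258.4] 94 [[477.0, 281.0, 65.0], [487.0, 290.0, 72.0], [499.0, 303.0, 138.0]]
spatula T 0.58 [193.4 278.8] 110 [[423.0, 274.0, 66.0], [432.0, 282.0, 74.0], [445.0, 296.0, 145.0]]
   P spatula 0.63 [196.9 262.8]
brush T 0.55 [194.2 276.8] 92 [[423.0, 275.0, 68.0], [432.0, 282.0, 75.0], [444.0, 295.0, 145.0]]
   P brush 0.55 [203.8 280. ]
pliers T 0.87 [182.8 183.7] 236 [[654.0, 340.0, -0.0], [698.0, 365.0, 9.0], [771.0, 417.0, 14.0]]
   P pliers 0.53 [185.  187.2]
```

View pics/scene0.png

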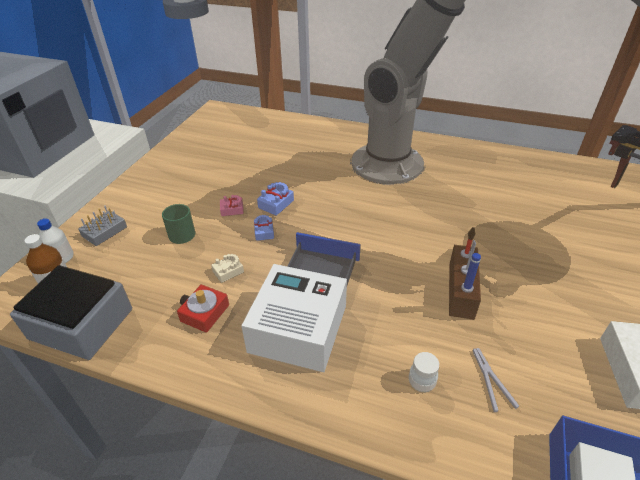

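The look-alikes in the scene picture are pink (231,206), large blue (276,198), small blue (264,228) and cream (228,268). The small blue one fits the description. The stylus is the blue handle at (473,268) and the beaker is at (179,222). Next I'll take a close crop and measure the yaws.

Run:
```python
from h import *
np.set_printoptions(precision=1,suppress=True)
ps=[read_camera("scene"),read_camera("top")]
cr=[cv2.resize(ps[0]["color"][170:290,160:320],(640,480),interpolation=2),]
cv2.imwrite("pics/crop1.png",cr[0]);
def rect(pts): 
    r=cv2.minAreaRect(pts[:,:2].astype(np.float32));return np.array(r[0]),np.array(r[1]),r[2]
C=[cloud(p).reshape(-1,3) for p in ps]
def sel(c,x,y,z): return c[(c[:,0]>x[0])&(c[:,0]<x[1])&(c[:,1]>y[0])&(c[:,1]<y[1])&(c[:,2]>z[0])&(c[:,2]<z[1])]
for c in C:
    print("cast",rect(sel(c,(395,500),(-290,-190),(12,60))))
    print("unit top",rect(sel(c,(600,830),(-150,80),(84,100))), np.median(sel(c,(600,830),(-150,80),(84,100))[:,2]))
    print("drawer",rect(sel(c,(450,600),(-140,60),(18,75))))
    print("floor z",np.median(sel(c,(530,590),(-70,-10),(-5,40))[:,2]), "table", np.median(sel(c,(500,560),(120,200),(-20,20))[:,2]))
    print("beaker rim",rect(sel(c,(470,590),(-510,-390),(72,95))))
    print("stylus top",rect(sel(c,(520,570),(270,320),(150,185))),sel(c,(520,570),(270,320),(150,185))[:,2].max())
W=[[321.4,289.4],[312.9,192.4]]
print("well",tri(ps,W),[back(p,u,z=92) for p,u in zip(ps,W)])
print("stylus_grip",tri(ps,[[473.4,266.5],[192,233.5]]))
print("cast0",tri(ps,[[266.4,233.2],[398.1,290]]))
print("dfloor",tri(ps,[[320.2,271.3],[326.5,243.8]]),"front",tri(ps,[[329,240],[324.5,269.2]]))
print(state()["time_s"],state()["tool_pos"],np.array(state()["orientation"]))
```

```text
cast (array([ 447.2, -238.9]), array([67.3, 49.8]), 28.359355926513672)
unit top (array([716. , -35.2]), array([185.2, 171.9]), 2.6451973915100098) 91.77416128912418
drawer (array([525. , -43.3]), array([103. , 165.7]), 3.0395355224609375)
floor z 12.051637126326584 table 0.08923373053751489
beaker rim (array([ 525.2, -449. ]), array([75. , 69.9]), 27.164464950561523)
stylus top (array([543.3, 296.7]), array([18.6, 17.8]), 41.24955749511719) 167.45610072403758
cast (array([ 445.5, -238.4]), array([64.1, 51. ]), 27.873889923095703)
unit top (array([717.6, -32.8]), array([183.3, 170. ]), 3.261310577392578) 92.32330160855234
drawer (array([535.3, -44.5]), array([165.4, 126.3]), 89.41806030273438)
floor z 12.359547273692117 table 0.6215290383510844
beaker rim (array([ 526.4, -447.3]), array([70.1, 72.1]), 63.87140655517578)
stylus top (array([543. , 297.3]), array([18.2, 15.9]), 6.657003402709961) 172.49122859306704
well [667.6   2.   88.1] [array([670.7,   4.5,  92. ]), array([666.7,   0.6,  92. ])]
stylus_grip [535.3 294.  124.1]
cast0 [ 439.5 -237.2   -7.1]
dfloor [550.2 -41.3  14.8] front [476.2 -41.   54.3]
3.4 [301.3 604.  222.7] [[-0.9  0.4 -0. ]
 [ 0.4  0.9  0. ]
 [ 0.   0.  -1. ]]
```

View pics/crop1.png

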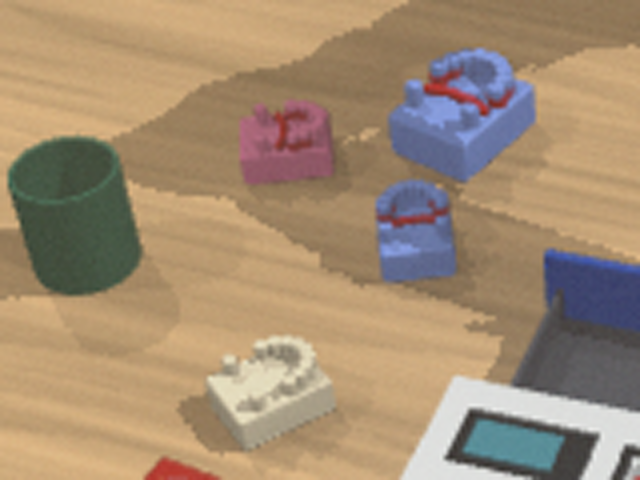

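The crop shows the small light-blue cast with red wax at crop (415,232), which is scene (264,228). It's smaller than the blue one at crop (462,112). World position is about (446,-239), yaw 28°. Now planning the first moves.

```bash
cat > plan.py <<'E'
import numpy as np
def yaw(R): return np.degrees(np.arctan2(R[1][1],R[0][1]))  # heading of the tool's y
def calls(groups,pos,yw):
    """groups: one list of (x,y,z,yaw of tool y) per call; prints the rows from the pose before it."""
    pos=np.array(pos,float)
    for g in groups:
        a=np.radians(yw);Y=np.array([np.cos(a),np.sin(a),0]);Z=np.array([0,0,-1.]);X=np.cross(Y,Z)
        for q in g:
            d=np.array(q[:3])-pos; s=-((q[3]-yw+180)%360-180)
            print("dx %.4f dy %.4f dz %.4f spin %.4f   |d|=%.0f turn %.0f"%(X@d/300,Y@d/300,Z@d/300,s/180,np.linalg.norm(d),s))
        print("--"); pos=np.array(g[-1][:3]);yw=g[-1][3]
E
python3 - <<'E'
from plan import *; from rig import state
s=state();print(s["joints"],yaw(s["orientation"]))
calls([[(500,380,222,90)],[(560,110,222,110)],[(520,-150,222,118)],[(446.3,-238.6,170,118)]],s["tool_pos"],yaw(s["orientation"]))
E
```

```text
[-69.6783731   27.32964808   1.28176495  89.11800695  -0.65981878
  63.55764134  -4.76198119] 63.48385311660427
dx -0.9260 dy -0.3726 dz 0.0022 spin -0.1473   |d|=299 turn -27
--
dx -0.2000 dy -0.9000 dz 0.0000 spin -0.1111   |d|=277 turn -20
--
dx 0.4217 dy -0.7688 dz 0.0000 spin -0.0444   |d|=263 turn -8
--
dx 0.3556 dy -0.1454 dz 0.1733 spin 0.0000   |d|=126 turn 0
--
```

Run:
```python
from plan import *; from rig import state
s=state()
calls([[(500,380,222,25)],[(560,110,222,-10)],[(520,-150,222,-50)],[(446.3,-238.6,170,-62)]],s["tool_pos"],yaw(s["orientation"]))
```

```text
dx -0.9260 dy -0.3726 dz 0.0022 spin 0.2138   |d|=299 turn 38
--
dx -0.9002 dy -0.1991 dz 0.0000 spin 0.1944   |d|=277 turn 35
--
dx -0.8767 dy 0.0192 dz 0.0000 spin 0.2222   |d|=263 turn 40
--
dx -0.3780 dy 0.0683 dz 0.1733 spin 0.0667   |d|=126 turn 12
--
```

>>> play_rows(commands=[{"dx": -0.926, "dy": -0.373, "dz": 0, "spin": 0.214}, {"dx": -0.926, "dy": -0.373, "dz": 0, "spin": 0.214}, {"dx": -0.926, "dy": -0.373, "dz": 0, "spin": 0.214}, {"dx": -0.926, "dy": -0.373, "dz": 0, "spin": 0.214}, {"dx": -0.926, "dy": -0.373, "dz": 0, "spin": 0.214}, {"dx": -0.926, "dy": -0.373, "dz": 0, "spin": 0.214}, {"dx": -0.926, "dy": -0.373, "dz": 0, "spin": 0.214}])

```text
time_s: 4.1
tool_pos: [506.1, 371.7, 223.3]
orientation: [[-0.411, 0.912, 0.004], [0.912, 0.411, -0.003], [-0.004, 0.002, -1.0]]
ft_force: [0.2, 0.3, -0.5]
finger_gap: 87.9
finger_force: 0.0
```

>>> play_rows(commands=[{"dx": -0.9, "dy": -0.199, "dz": 0, "spin": 0.194}, {"dx": -0.9, "dy": -0.199, "dz": 0, "spin": 0.194}, {"dx": -0.9, "dy": -0.199, "dz": 0, "spin": 0.194}, {"dx": -0.9, "dy": -0.199, "dz": 0, "spin": 0.194}, {"dx": -0.9, "dy": -0.199, "dz": 0, "spin": 0.194}, {"dx": -0.9, "dy": -0.199, "dz": 0, "spin": 0.194}, {"dx": -0.9, "dy": -0.199, "dz": 0, "spin": 0.194}])

```text
time_s: 4.8
tool_pos: [560.6, 104.9, 223.2]
orientation: [[0.18, 0.984, 0.001], [0.984, -0.18, -0.001], [-0.001, 0.001, -1.0]]
ft_force: [0.5, -1.0, -0.7]
finger_gap: 87.8
finger_force: 0.0
```

>>> play_rows(commands=[{"dx": -0.877, "dy": 0.019, "dz": 0, "spin": 0.222}, {"dx": -0.877, "dy": 0.019, "dz": 0, "spin": 0.222}, {"dx": -0.877, "dy": 0.019, "dz": 0, "spin": 0.222}, {"dx": -0.877, "dy": 0.019, "dz": 0, "spin": 0.222}, {"dx": -0.877, "dy": 0.019, "dz": 0, "spin": 0.222}, {"dx": -0.877, "dy": 0.019, "dz": 0, "spin": 0.222}, {"dx": -0.877, "dy": 0.019, "dz": 0, "spin": 0.222}])

```text
time_s: 5.5
tool_pos: [519.8, -151.2, 222.8]
orientation: [[0.766, 0.642, 0.0], [0.642, -0.766, -0.0], [0.0, 0.0, -1.0]]
ft_force: [-0.4, 0.5, 1.0]
finger_gap: 87.9
finger_force: 0.0
```

>>> play_rows(commands=[{"dx": -0.378, "dy": 0.068, "dz": 0.173, "spin": 0.067}, {"dx": -0.378, "dy": 0.068, "dz": 0.173, "spin": 0.067}, {"dx": -0.378, "dy": 0.068, "dz": 0.173, "spin": 0.067}, {"dx": -0.378, "dy": 0.068, "dz": 0.173, "spin": 0.067}, {"dx": -0.378, "dy": 0.068, "dz": 0.173, "spin": 0.067}])

```text
time_s: 6.0
tool_pos: [447.8, -236.5, 170.6]
orientation: [[0.881, 0.473, 0.0], [0.473, -0.881, 0.001], [0.001, -0.001, -1.0]]
ft_force: [-0.4, 0.3, 1.0]
finger_gap: 87.6
finger_force: 0.0
```

Run:
```python
from h import *; from plan import *
np.set_printoptions(precision=1,suppress=True)
p=read_camera("wrist");cv2.imwrite("pics/w1.png",p["color"]);c=cloud(p).reshape(-1,3)
def sel(c,x,y,z): return c[(c[:,0]>x[0])&(c[:,0]<x[1])&(c[:,1]>y[0])&(c[:,1]<y[1])&(c[:,2]>z[0])&(c[:,2]<z[1])]
q=sel(c,(395,500),(-290,-190),(10,60));print(len(q),np.nanmax(q[:,2]),q.min(0),q.max(0),cv2.minAreaRect(q[:,:2].astype(np.float32)))
q=sel(c,(395,500),(-290,-190),(20,30));print(len(q),np.median(q[:,2]),cv2.minAreaRect(q[:,:2].astype(np.float32)))
print("table",np.median(sel(c,(350,560),(-350,-100),(-10,6))[:,2]))
s=state();print(s["tool_pos"],yaw(s["orientation"]))
```

```text
3594 39.26376655938568 [ 405.3 -275.2   10.7] [ 482.  -204.3   39.3] ((443.80035400390625, -239.75128173828125), (63.31564712524414, 50.019432067871094), 27.976335525512695)
2537 24.913190533021723 ((443.80035400390625, -239.75128173828125), (63.31564712524414, 50.019432067871094), 27.976335525512695)
table -1.0748426006977718
[ 448.4 -236.4  170.9] -61.71659528123016
```

View pics/w1.png

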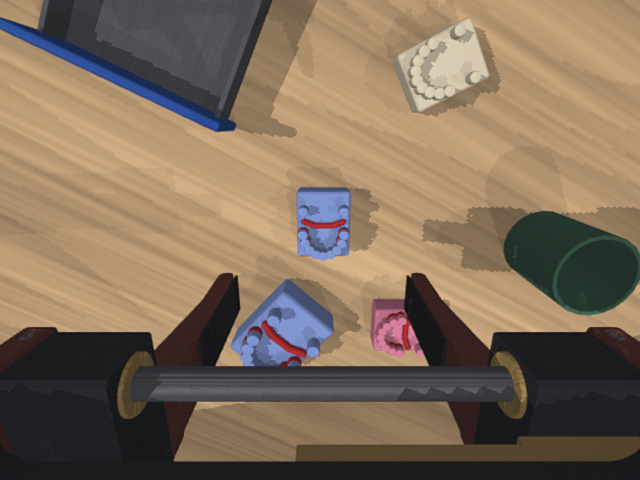

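The wrist picture shows the small blue cast at (323,223), squarely between the fingers. The big blue one at (283,328) and the pink one at (395,325) are clear of it.

Run:
```python
from plan import *; from rig import state
s=state()
calls([[(444.6,-239.4,60,-62),(444.6,-239.4,5,-62)]],s["tool_pos"],yaw(s["orientation"]))
```

```text
dx -0.0159 dy 0.0029 dz 0.3697 spin 0.0016   |d|=111 turn 0
dx -0.0159 dy 0.0029 dz 0.5531 spin 0.0016   |d|=166 turn 0
--
```

>>> play_rows(commands=[{"dx": -0.016, "dy": 0.003, "dz": 0.13, "spin": 0.0}, {"dx": -0.016, "dy": 0.003, "dz": 0.28}, {"dx": -0.016, "dy": 0.003, "dz": 0.4}, {"dx": -0.016, "dy": 0.003, "dz": 0.48}, {"dx": -0.016, "dy": 0.003, "dz": 0.53}, {"dx": -0.016, "dy": 0.003, "dz": 0.553}, {"dx": -0.016, "dy": 0.003, "dz": 0.553}, {"dx": -0.016, "dy": 0.003, "dz": 0.553}])

```text
schema error: expected keys dx, dy, dz, spin
```

>>> play_rows(commands=[{"dz": 0}, {"dz": 0}, {"dz": 0}, {"dz": 0}, {"dz": 0}, {"dz": 0}, {"dz": 0}], jaw=-1, force=20)

```text
schema error: expected keys dx, dy, dz, spin
```

All four keys are needed in every row.

>>> play_rows(commands=[{"dx": -0.016, "dy": 0.003, "dz": 0.13, "spin": 0}, {"dx": -0.016, "dy": 0.003, "dz": 0.28, "spin": 0}, {"dx": -0.016, "dy": 0.003, "dz": 0.4, "spin": 0}, {"dx": -0.016, "dy": 0.003, "dz": 0.48, "spin": 0}, {"dx": -0.016, "dy": 0.003, "dz": 0.53, "spin": 0}, {"dx": -0.016, "dy": 0.003, "dz": 0.553, "spin": 0}, {"dx": -0.016, "dy": 0.003, "dz": 0.553, "spin": 0}, {"dx": -0.016, "dy": 0.003, "dz": 0.553, "spin": 0}])

```text
time_s: 6.85
tool_pos: [443.6, -242.0, 5.8]
orientation: [[0.882, 0.47, 0.002], [0.47, -0.882, -0.0], [0.001, 0.001, -1.0]]
ft_force: [-0.6, -0.4, 0.4]
finger_gap: 87.4
finger_force: 0.0
```

>>> play_rows(commands=[{"dx": 0, "dy": 0, "dz": 0, "spin": 0}, {"dx": 0, "dy": 0, "dz": 0, "spin": 0}, {"dx": 0, "dy": 0, "dz": 0, "spin": 0}, {"dx": 0, "dy": 0, "dz": 0, "spin": 0}, {"dx": 0, "dy": 0, "dz": 0, "spin": 0}, {"dx": 0, "dy": 0, "dz": 0, "spin": 0}, {"dx": 0, "dy": 0, "dz": 0, "spin": 0}], jaw=-1, force=20)

```text
time_s: 7.55
tool_pos: [442.4, -241.8, 4.9]
orientation: [[0.883, 0.47, -0.0], [0.47, -0.883, 0.0], [0.0, -0.0, -1.0]]
ft_force: [-0.3, 0.2, 3.3]
finger_gap: 49.5
finger_force: 20.0
```

Run:
```python
from h import *; from plan import *
np.set_printoptions(precision=1,suppress=True)
p=read_camera("top");c=cloud(p).reshape(-1,3)
u=np.array([np.cos(.0524),np.sin(.0524)]);n=np.array([-u[1],u[0]])
a=c[:,:2]@u;b=c[:,:2]@n
m=(np.abs(b-(np.array([548,-42])@n))<40)&(a>400)&(a<700)
for lo in range(450,650,6):
    k=m&(a>=lo)&(a<lo+6)
    print(lo,np.round(np.nanmedian(c[k,2]),0),end="; ")
k=(a>535)&(a<565)&(c[:,2]>8)&(c[:,2]<16)&(abs(b+70)<150);print("\nfloor b",np.percentile(b[k],[1,99]), "target b",np.array([548,-42])@n)
s=state();print(s["tool_pos"])
calls([[(s["tool_pos"][0],s["tool_pos"][1],105,-62),(548,-42,105,-87)],[(548,-42,17.5,-87)]],s["tool_pos"],yaw(s["orientation"]))
```

```text
450 -0.0; 456 1.0; 462 0.0; 468 2.0; 474 60.0; 480 61.0; 486 11.0; 492 12.0; 498 13.0; 504 12.0; 510 12.0; 516 13.0; 522 13.0; 528 13.0; 534 12.0; 540 12.0; 546 13.0; 552 12.0; 558 12.0; 564 13.0; 570 12.0; 576 13.0; 582 13.0; 588 13.0; 594 12.0; 600 12.0; 606 29.0; 612 nan; 618 13.0; 624 80.0; 630 87.0; 636 89.0; 642 93.0; 648 92.0; 
floor b [-138.8    0.2] target b -70.64441319509218
[ 442.4 -241.8    4.9]
dx 0.0000 dy 0.0000 dz -0.3336 spin 0.0001   |d|=100 turn 0
dx 0.6235 dy -0.4226 dz -0.3336 spin 0.1390   |d|=247 turn 25
--
dx 0.0000 dy 0.0000 dz 0.2917 spin 0.0000   |d|=88 turn 0
--
  return np.nanmean(a, axis, out=out, keepdims=keepdims)
```

>>> play_rows(commands=[{"dx": 0, "dy": 0, "dz": -0.1, "spin": 0}, {"dx": 0, "dy": 0, "dz": -0.24, "spin": 0}, {"dx": 0.03, "dy": -0.02, "dz": -0.334, "spin": 0.02}, {"dx": 0.15, "dy": -0.1, "dz": -0.334, "spin": 0.05}, {"dx": 0.28, "dy": -0.19, "dz": -0.334, "spin": 0.09}, {"dx": 0.41, "dy": -0.28, "dz": -0.334, "spin": 0.12}, {"dx": 0.53, "dy": -0.36, "dz": -0.334, "spin": 0.139}, {"dx": 0.623, "dy": -0.423, "dz": -0.334, "spin": 0.139}])

```text
time_s: 8.4
tool_pos: [548.7, -38.8, 104.6]
orientation: [[0.999, 0.054, -0.0], [0.054, -0.999, 0.0], [-0.0, -0.0, -1.0]]
ft_force: [-0.1, 0.5, -1.3]
finger_gap: 50.4
finger_force: 20.0
```

>>> play_rows(commands=[{"dx": 0, "dy": 0, "dz": 0, "spin": 0}, {"dx": 0, "dy": 0, "dz": 0, "spin": 0}, {"dx": 0, "dy": 0, "dz": 0, "spin": 0}])

```text
time_s: 8.7
tool_pos: [547.0, -43.4, 104.9]
orientation: [[0.999, 0.051, -0.001], [0.051, -0.999, -0.001], [-0.001, 0.001, -1.0]]
ft_force: [-0.0, -0.2, -1.7]
finger_gap: 49.9
finger_force: 20.0
```

Lowering gently to TCP z = 18 mm.

>>> play_rows(commands=[{"dx": 0, "dy": 0, "dz": 0.08, "spin": 0}, {"dx": 0, "dy": 0, "dz": 0.16, "spin": 0}, {"dx": 0, "dy": 0, "dz": 0.22, "spin": 0}, {"dx": 0, "dy": 0, "dz": 0.26, "spin": 0}, {"dx": 0, "dy": 0, "dz": 0.277, "spin": 0}, {"dx": 0, "dy": 0, "dz": 0.284, "spin": 0}, {"dx": 0, "dy": 0, "dz": 0.288, "spin": 0}, {"dx": 0, "dy": 0, "dz": 0.29, "spin": 0}])

```text
time_s: 9.5
tool_pos: [548.3, -42.2, 18.6]
orientation: [[0.999, 0.052, 0.001], [0.052, -0.999, 0.0], [0.001, -0.0, -1.0]]
ft_force: [0.2, -0.3, -1.4]
finger_gap: 49.7
finger_force: 20.0
```

>>> play_rows(commands=[{"dx": 0, "dy": 0, "dz": 0.002, "spin": 0}, {"dx": 0, "dy": 0, "dz": 0.004, "spin": 0}, {"dx": 0, "dy": 0, "dz": 0.004, "spin": 0}])

```text
time_s: 9.8
tool_pos: [547.9, -42.0, 17.0]
orientation: [[0.999, 0.053, 0.0], [0.053, -0.999, 0.0], [0.0, -0.0, -1.0]]
ft_force: [0.1, -0.8, -1.1]
finger_gap: 49.8
finger_force: 20.0
```

>>> play_rows(commands=[{"dx": 0, "dy": 0, "dz": 0.002, "spin": 0}, {"dx": 0, "dy": 0, "dz": 0.004, "spin": 0}, {"dx": 0, "dy": 0, "dz": 0.004, "spin": 0}])

```text
time_s: 10.1
tool_pos: [549.0, -41.9, 16.9]
orientation: [[0.999, 0.052, 0.002], [0.052, -0.999, 0.001], [0.002, -0.001, -1.0]]
ft_force: [-0.7, 1.1, 10.9]
finger_gap: 49.8
finger_force: 20.0
```

>>> play_rows(commands=[{"dx": 0, "dy": 0, "dz": -0.003, "spin": 0}, {"dx": 0, "dy": 0, "dz": -0.003, "spin": 0}, {"dx": 0, "dy": 0, "dz": -0.003, "spin": 0}, {"dx": 0, "dy": 0, "dz": -0.003, "spin": 0}], jaw=0.55)

```text
time_s: 10.5
tool_pos: [547.7, -42.1, 16.4]
orientation: [[0.999, 0.052, -0.0], [0.052, -0.999, -0.0], [-0.0, 0.0, -1.0]]
ft_force: [0.8, 0.5, -0.0]
finger_gap: 67.7
finger_force: 0.0
```

>>> play_rows(commands=[{"dx": 0, "dy": 0, "dz": -0.06, "spin": 0}, {"dx": 0, "dy": 0, "dz": -0.18, "spin": 0}, {"dx": 0, "dy": 0, "dz": -0.32, "spin": 0}, {"dx": -0.1, "dy": 0, "dz": -0.38, "spin": 0}, {"dx": -0.25, "dy": 0, "dz": -0.38, "spin": 0}, {"dx": -0.4, "dy": 0, "dz": -0.38, "spin": 0}, {"dx": -0.4, "dy": 0, "dz": -0.38, "spin": 0}], jaw=-1)

```text
time_s: 11.2
tool_pos: [420.6, -48.4, 129.1]
orientation: [[0.999, 0.05, -0.007], [0.05, -0.999, 0.004], [-0.007, -0.004, -1.0]]
ft_force: [-0.2, -0.8, 0.8]
finger_gap: 15.5
finger_force: 0.0
```

Run:
```python
from h import *; from plan import *
np.set_printoptions(precision=1,suppress=True)
p=read_camera("top");c=cloud(p).reshape(-1,3)
cv2.imwrite("pics/t2.png",cv2.resize(p["color"][140:320,240:480],(720,540),interpolation=2))
def sel(c,x,y,z): return c[(c[:,0]>x[0])&(c[:,0]<x[1])&(c[:,1]>y[0])&(c[:,1]<y[1])&(c[:,2]>z[0])&(c[:,2]<z[1])]
q=sel(c,(490,598),(-90,10),(20,60));print(cv2.minAreaRect(q[:,:2].astype(np.float32)),np.percentile(q[:,2],[5,50,98]))
s=state();print(s["tool_pos"],s["joints"],yaw(s["orientation"]))
```

```text
((576.5885009765625, -47.885169982910156), (25.74049949645996, 63.05233383178711), 13.723962783813477) [34.1 39.1 51.3]
[424.9 -48.  130.1] [-47.3  16.8  53.9 129.  -20.3  42.9 -66.4] -87.05604676370834
```

View pics/t2.png

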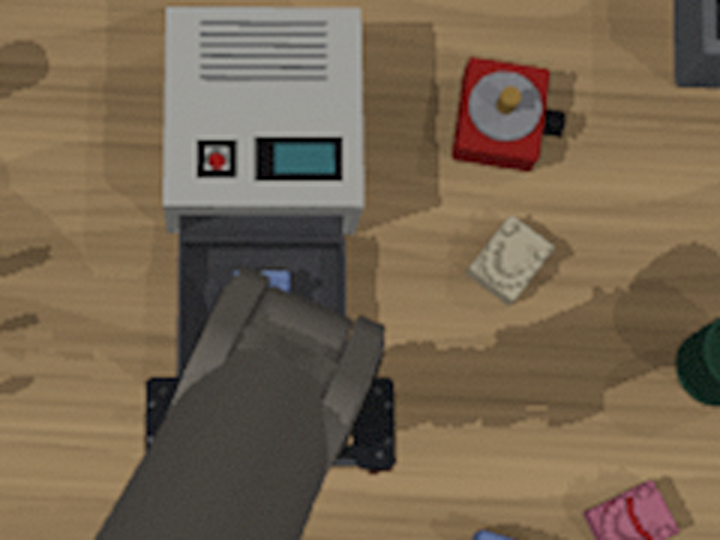

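The arm hides the drawer in this view, with only a bit of blue showing at (275,280). I'll use the wrist camera.

Run:
```python
from h import *; from plan import *
np.set_printoptions(precision=1,suppress=True)
p=read_camera("wrist");c=cloud(p).reshape(-1,3)
cv2.imwrite("pics/w3.png",p["color"])
def sel(c,x,y,z): return c[(c[:,0]>x[0])&(c[:,0]<x[1])&(c[:,1]>y[0])&(c[:,1]<y[1])&(c[:,2]>z[0])&(c[:,2]<z[1])]
q=sel(c,(490,598),(-95,15),(20,60));print(cv2.minAreaRect(q[:,:2].astype(np.float32)),np.percentile(q[:,2],[5,50,98]))
s=state();print(s["tool_pos"],s["finger_gap"])
calls([[(440,-48,130,-87)],[(440,-48,38,-87)],[(470,-46.5,38,-87),(625,-39,38,-87)]],s["tool_pos"],yaw(s["orientation"]))
```

```text
((550.4772338867188, -41.73344039916992), (64.08348846435547, 50.14938735961914), 3.0798707008361816) [35.3 37.3 49.7]
[427.6 -47.9 130.7] 7.919570152810012
dx 0.0413 dy 0.0024 dz 0.0022 spin 0.0000   |d|=12 turn 0
--
dx 0.0000 dy 0.0000 dz 0.3067 spin 0.0000   |d|=92 turn 0
--
dx 0.1001 dy 0.0002 dz 0.0000 spin 0.0000   |d|=30 turn 0
dx 0.6174 dy 0.0023 dz 0.0000 spin 0.0000   |d|=185 turn 0
--
```

View pics/w3.png

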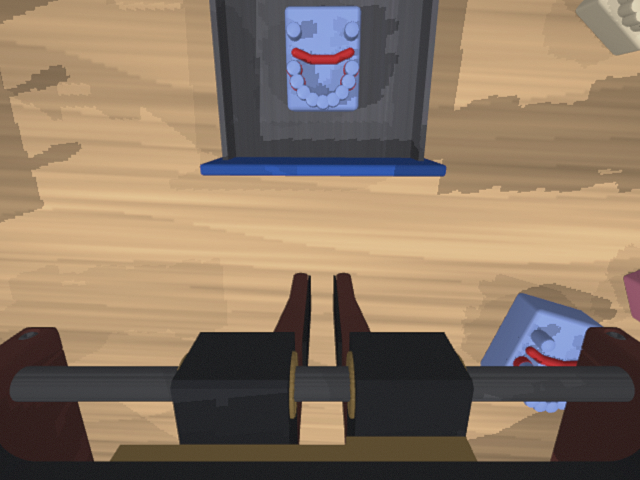

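The cast sits teeth up and square in the drawer at (323,58). Now I'll go down in front of the panel with the fingers shut and push.

>>> play_rows(commands=[{"dx": 0.041, "dy": 0.002, "dz": 0.05, "spin": 0}, {"dx": 0.041, "dy": 0.002, "dz": 0.15, "spin": 0}, {"dx": 0.041, "dy": 0.002, "dz": 0.25, "spin": 0}, {"dx": 0.041, "dy": 0.002, "dz": 0.309, "spin": 0}, {"dx": 0.041, "dy": 0.002, "dz": 0.309, "spin": 0}, {"dx": 0.041, "dy": 0.002, "dz": 0.309, "spin": 0}, {"dx": 0.041, "dy": 0.002, "dz": 0.309, "spin": 0}])

```text
time_s: 12.0
tool_pos: [441.7, -48.5, 38.6]
orientation: [[0.999, 0.052, 0.002], [0.052, -0.999, -0.0], [0.002, 0.0, -1.0]]
ft_force: [-0.1, -0.3, -0.3]
finger_gap: 0.8
finger_force: 0.0
```

>>> play_rows(commands=[{"dx": 0.05, "dy": 0, "dz": 0, "spin": 0}, {"dx": 0.07, "dy": 0, "dz": 0, "spin": 0}, {"dx": 0.09, "dy": 0, "dz": 0, "spin": 0}, {"dx": 0.12, "dy": 0, "dz": 0, "spin": 0}, {"dx": 0.15, "dy": 0, "dz": 0, "spin": 0}, {"dx": 0.19, "dy": 0, "dz": 0, "spin": 0}, {"dx": 0.23, "dy": 0, "dz": 0, "spin": 0}, {"dx": 0.27, "dy": 0, "dz": 0, "spin": 0}])

```text
time_s: 12.8
tool_pos: [522.3, -44.1, 37.8]
orientation: [[0.999, 0.052, 0.0], [0.052, -0.999, -0.0], [0.0, 0.0, -1.0]]
ft_force: [-2.9, -0.6, 1.4]
finger_gap: 0.2
finger_force: 1.3
```

>>> play_rows(commands=[{"dx": 0.04, "dy": 0, "dz": 0, "spin": 0}, {"dx": 0.08, "dy": 0, "dz": 0, "spin": 0}, {"dx": 0.12, "dy": 0, "dz": 0, "spin": 0}, {"dx": 0.16, "dy": 0, "dz": 0, "spin": 0}, {"dx": 0.2, "dy": 0, "dz": 0, "spin": 0}, {"dx": 0.23, "dy": 0, "dz": 0, "spin": 0}, {"dx": 0.25, "dy": 0, "dz": 0, "spin": 0}, {"dx": 0.26, "dy": 0, "dz": 0, "spin": 0}])

```text
time_s: 13.6
tool_pos: [599.8, -39.9, 37.8]
orientation: [[0.999, 0.053, 0.0], [0.053, -0.999, -0.0], [0.0, 0.0, -1.0]]
ft_force: [-2.6, -0.3, 1.1]
finger_gap: 0.7
finger_force: 1.1
```

>>> play_rows(commands=[{"dx": 0.01, "dy": 0, "dz": 0, "spin": 0}, {"dx": 0.018, "dy": 0, "dz": 0, "spin": 0}, {"dx": 0.024, "dy": 0, "dz": 0, "spin": 0}, {"dx": 0.03, "dy": 0, "dz": 0, "spin": 0}, {"dx": 0.034, "dy": 0, "dz": 0, "spin": 0}])

```text
time_s: 14.1
tool_pos: [606.6, -39.5, 37.7]
orientation: [[0.999, 0.052, -0.005], [0.052, -0.999, 0.001], [-0.005, -0.002, -1.0]]
ft_force: [-12.8, -1.0, 10.3]
finger_gap: 0.2
finger_force: 6.2
```

>>> play_rows(commands=[{"dx": 0.005, "dy": 0, "dz": 0, "spin": 0}, {"dx": 0.01, "dy": 0, "dz": 0, "spin": 0}])

```text
time_s: 14.3
tool_pos: [606.5, -39.5, 37.3]
orientation: [[0.999, 0.051, -0.011], [0.051, -0.999, 0.002], [-0.011, -0.003, -1.0]]
ft_force: [-21.3, -0.2, 16.8]
finger_gap: 0.5
finger_force: 10.4
```

The drawer stopped hard at x = 606.5, so it's shut. Backing off and going to the stylus.

Run:
```python
from plan import *; from rig import state
s=state();p=s["tool_pos"];print(s["joints"])
calls([[(570,-42,38,-87),(545,-10,200,-87),(540,20,220,-87)],[(540,275,225,-83)]],p,-87)
```

```text
[-29.86845346  40.80012954  39.09851557 107.73593021 -35.77094386
  45.09118487 -58.08711925]
dx -0.1220 dy 0.0018 dz -0.0022 spin 0.0000   |d|=37 turn 0
dx -0.1996 dy -0.1091 dz -0.5422 spin 0.0000   |d|=176 turn 0
dx -0.2110 dy -0.2098 dz -0.6089 spin 0.0000   |d|=203 turn 0
--
dx 0.0445 dy -0.8488 dz -0.0167 spin -0.0222   |d|=255 turn -4
--
```

>>> play_rows(commands=[{"dx": -0.06, "dy": 0, "dz": 0, "spin": 0}, {"dx": -0.15, "dy": 0, "dz": -0.02, "spin": 0}, {"dx": -0.2, "dy": 0, "dz": -0.15, "spin": 0}, {"dx": -0.23, "dy": -0.05, "dz": -0.3, "spin": 0}, {"dx": -0.24, "dy": -0.11, "dz": -0.45, "spin": 0}, {"dx": -0.24, "dy": -0.16, "dz": -0.56, "spin": 0}, {"dx": -0.24, "dy": -0.21, "dz": -0.61, "spin": 0}], jaw=0.5)

```text
time_s: 15.0
tool_pos: [539.0, 21.0, 224.3]
orientation: [[0.999, 0.053, 0.006], [0.053, -0.999, 0.003], [0.006, -0.002, -1.0]]
ft_force: [0.5, 0.8, -0.5]
finger_gap: 52.8
finger_force: 0.0
```

>>> play_rows(commands=[{"dx": 0.006, "dy": -0.15, "dz": -0.017, "spin": -0.022}, {"dx": 0.012, "dy": -0.3, "dz": -0.017, "spin": -0.022}, {"dx": 0.02, "dy": -0.45, "dz": -0.017, "spin": -0.022}, {"dx": 0.03, "dy": -0.6, "dz": -0.017, "spin": -0.022}, {"dx": 0.04, "dy": -0.75, "dz": -0.017, "spin": -0.022}, {"dx": 0.045, "dy": -0.849, "dz": -0.017, "spin": -0.022}, {"dx": 0.045, "dy": -0.849, "dz": -0.017, "spin": -0.022}, {"dx": 0.045, "dy": -0.849, "dz": -0.017, "spin": -0.022}])

```text
time_s: 15.8
tool_pos: [537.2, 275.6, 226.0]
orientation: [[0.992, 0.123, 0.001], [0.123, -0.992, -0.0], [0.001, 0.0, -1.0]]
ft_force: [-0.1, -0.1, 0.5]
finger_gap: 65.8
finger_force: 0.0
```

Run:
```python
from h import *; from plan import *
np.set_printoptions(precision=1,suppress=True)
def sel(c,x,y,z): return c[(c[:,0]>x[0])&(c[:,0]<x[1])&(c[:,1]>y[0])&(c[:,1]<y[1])&(c[:,2]>z[0])&(c[:,2]<z[1])]
p=read_camera("wrist");c=cloud(p).reshape(-1,3);cv2.imwrite("pics/w4.png",p["color"])
for z in ((85,158),(158,180)):
    q=sel(c,(515,580),(265,330),z);print(len(q),q.min(0),q.max(0),np.median(q,0))
for r in tip_of(p,"stylus_grip")[:2]: print(r["confidence"],np.array(r["location"])*[640,480],back(p,np.array(r["location"])*[640,480],z=130))
p=read_camera("top");c=cloud(p).reshape(-1,3)
q=sel(c,(470,640),(-130,60),(14,75));print("front face x",np.percentile(q[:,0],[1,5]) if len(q) else None)
s=state();print(s["tool_pos"],yaw(s["orientation"]),s["finger_gap"])
```

```text
514 [539.3 288.7  85.5] [550.5 306.7 158. ] [548.8 296.6 128.7]
510 [533.4 289.  158.2] [550.2 306.5 165.6] [542.6 297.5 163.6]
0.9 [297.6 226.5] [542.6 295.3 130. ]
front face x [615.8 616.6]
[537.6 273.2 226.3] -83.1837689594032 65.9021844935305
```

Run:
```python
from plan import *; from rig import state
s=state();p=s["tool_pos"];print(p)
calls([[(542,297.6,200,-83),(542,297.6,111,-83)]],p,yaw(s["orientation"]))
```

```text
[537.6089638  273.17415062 226.29284189]
dx 0.0242 dy -0.0791 dz 0.0876 spin -0.0010   |d|=36 turn -0
dx 0.0242 dy -0.0791 dz 0.3843 spin -0.0010   |d|=118 turn -0
--
```

View pics/w4.png

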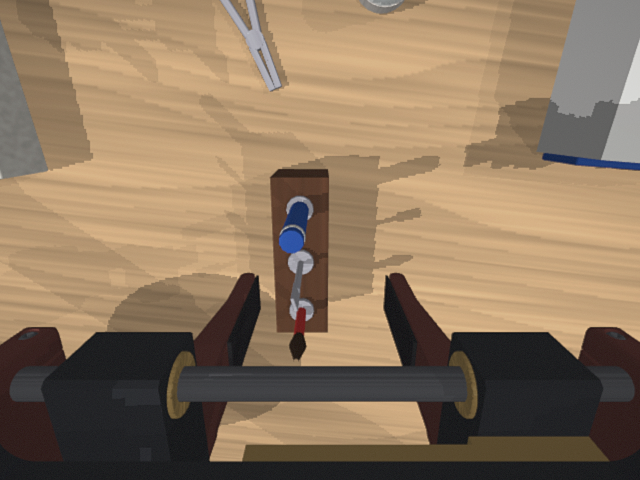

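The stylus is at (292,240), with the spatula at (300,270) and the brush at (298,335). The shut drawer shows as a thin blue edge at (590,160). I'll align above first, then descend.

>>> play_rows(commands=[{"dx": 0.024, "dy": -0.079, "dz": 0.05, "spin": 0}, {"dx": 0.024, "dy": -0.079, "dz": 0.088, "spin": 0}, {"dx": 0.024, "dy": -0.079, "dz": 0.088, "spin": 0}, {"dx": 0.024, "dy": -0.079, "dz": 0.088, "spin": 0}])

```text
time_s: 16.35
tool_pos: [541.6, 297.5, 199.6]
orientation: [[0.993, 0.119, -0.0], [0.119, -0.993, -0.001], [-0.0, 0.001, -1.0]]
ft_force: [-0.2, 0.1, -0.1]
finger_gap: 65.9
finger_force: 0.0
```

>>> play_rows(commands=[{"dx": 0, "dy": 0, "dz": 0.07, "spin": 0}, {"dx": 0, "dy": 0, "dz": 0.16, "spin": 0}, {"dx": 0, "dy": 0, "dz": 0.24, "spin": 0}, {"dx": 0, "dy": 0, "dz": 0.29, "spin": 0}, {"dx": 0, "dy": 0, "dz": 0.297, "spin": 0}, {"dx": 0, "dy": 0, "dz": 0.297, "spin": 0}, {"dx": 0, "dy": 0, "dz": 0.297, "spin": 0}])

```text
time_s: 17.05
tool_pos: [542.5, 299.4, 111.8]
orientation: [[0.993, 0.121, 0.002], [0.121, -0.993, 0.001], [0.002, -0.001, -1.0]]
ft_force: [-0.4, -0.2, -0.1]
finger_gap: 65.8
finger_force: 0.0
```

>>> play_rows(commands=[{"dx": 0, "dy": 0, "dz": 0, "spin": 0}, {"dx": 0, "dy": 0, "dz": 0, "spin": 0}, {"dx": 0, "dy": 0, "dz": 0, "spin": 0}, {"dx": 0, "dy": 0, "dz": 0, "spin": 0}, {"dx": 0, "dy": 0, "dz": 0, "spin": 0}, {"dx": 0, "dy": 0, "dz": 0, "spin": 0}, {"dx": 0, "dy": 0, "dz": 0, "spin": 0}, {"dx": 0, "dy": 0, "dz": 0, "spin": 0}], jaw=-1, force=40)

```text
time_s: 17.85
tool_pos: [541.5, 299.3, 110.4]
orientation: [[0.993, 0.121, -0.0], [0.121, -0.993, -0.0], [-0.0, 0.0, -1.0]]
ft_force: [-0.5, -0.7, 0.2]
finger_gap: 17.6
finger_force: 40.0
```

>>> play_rows(commands=[{"dx": 0, "dy": 0, "dz": -0.05, "spin": 0}, {"dx": 0, "dy": 0, "dz": -0.12, "spin": 0}, {"dx": 0, "dy": 0, "dz": -0.2, "spin": 0}, {"dx": 0, "dy": 0, "dz": -0.28, "spin": 0}, {"dx": 0, "dy": 0, "dz": -0.36, "spin": 0}, {"dx": 0, "dy": 0, "dz": -0.4, "spin": 0}, {"dx": 0, "dy": 0, "dz": -0.4, "spin": 0}])

```text
time_s: 18.55
tool_pos: [542.5, 299.6, 232.5]
orientation: [[0.993, 0.121, 0.003], [0.121, -0.993, 0.002], [0.003, -0.002, -1.0]]
ft_force: [-0.4, -0.1, -0.3]
finger_gap: 17.6
finger_force: 40.0
```

Run:
```python
from plan import *; from rig import state
s=state();p=s["tool_pos"];print(p)
calls([[(575,60,232,-85)],[(610,2,228,-87)]],p,yaw(s["orientation"]))
```

```text
[542.51122542 299.5629472  232.54159357]
dx 0.0108 dy 0.8058 dz 0.0018 spin 0.0109   |d|=242 turn 2
--
dx 0.0994 dy 0.2028 dz 0.0133 spin 0.0111   |d|=68 turn 2
--
```

>>> play_rows(commands=[{"dx": 0.002, "dy": 0.1, "dz": 0, "spin": 0.011}, {"dx": 0.005, "dy": 0.24, "dz": 0, "spin": 0.011}, {"dx": 0.008, "dy": 0.38, "dz": 0, "spin": 0.011}, {"dx": 0.01, "dy": 0.52, "dz": 0, "spin": 0.011}, {"dx": 0.011, "dy": 0.66, "dz": 0, "spin": 0.011}, {"dx": 0.011, "dy": 0.76, "dz": 0, "spin": 0.011}, {"dx": 0.011, "dy": 0.806, "dz": 0, "spin": 0.011}])

```text
time_s: 19.25
tool_pos: [573.2, 55.1, 229.7]
orientation: [[0.997, 0.081, -0.001], [0.081, -0.997, -0.001], [-0.001, 0.001, -1.0]]
ft_force: [-0.4, -0.2, -1.5]
finger_gap: 17.4
finger_force: 40.0
```

>>> play_rows(commands=[{"dx": 0.05, "dy": 0.1, "dz": 0.01, "spin": 0.011}, {"dx": 0.099, "dy": 0.19, "dz": 0.013, "spin": 0.011}, {"dx": 0.099, "dy": 0.203, "dz": 0.013, "spin": 0.011}, {"dx": 0.099, "dy": 0.203, "dz": 0.013, "spin": 0.011}, {"dx": 0.099, "dy": 0.203, "dz": 0.013, "spin": 0.011}])

```text
time_s: 19.75
tool_pos: [608.3, 3.2, 225.8]
orientation: [[0.999, 0.054, -0.002], [0.054, -0.999, 0.001], [-0.001, -0.001, -1.0]]
ft_force: [0.3, 0.0, -1.4]
finger_gap: 17.4
finger_force: 40.0
```

Run:
```python
from h import *; from plan import *
np.set_printoptions(precision=1,suppress=True)
def sel(c,x,y,z): return c[(c[:,0]>x[0])&(c[:,0]<x[1])&(c[:,1]>y[0])&(c[:,1]<y[1])&(c[:,2]>z[0])&(c[:,2]<z[1])]
for n in ("wrist","top","scene"):
    p=read_camera(n);W=cloud(p)
    cv2.imwrite(f"pics/b_{n}.png",p["color"])
    im=p["color"].astype(int);red=(im[...,2]>110)&(im[...,1]<90)&(im[...,0]<90)
    q=np.linalg.norm(W[...,:2]-[668,2],axis=-1)<25
    m=red&q
    if m.sum(): 
        v,u=np.nonzero(m);print(n,"red",m.sum(),(u.min()+u.max())/2,(v.min()+v.max())/2,back(p,[(u.min()+u.max())/2,(v.min()+v.max())/2],z=84),np.nanmedian(W[m],0))
    for l in ("well_mouth","stylus_tip"):
        for r in tip_of(p,l)[:1]:
            uv=np.array(r["location"])*[640,480];print(n,l,round(r["confidence"],2),uv,back(p,uv,z=92 if l[0]=="w" else 128))
s=state();print(s["tool_pos"],s["orientation"],s["time_s"])
```

```text
wrist red 239 325.0 156.0 [666.2   3.5  84. ] [666.    3.1  82.8]
wrist well_mouth 0.58 [323.8 157.8] [665.4   4.6  92. ]
wrist stylus_tip 0.68 [318.9 233.3] [609.6   5.5 128. ]
top well_mouth 0.92 [311.9 193. ] [665.    3.1  92. ]
top stylus_tip 0.51 [313.  209.8] [610.4  -2.9 128. ]
scene red 14 321.5 290.5 [666.8   3.3  84. ] [665.3   2.1  84. ]
scene well_mouth 0.74 [320.9 293.9] [683.    7.6  92. ]
scene stylus_tip 0.89 [331.4 259.8] [613.8   8.  128. ]
[608.9   1.9 226.6] [[ 1.   0.1  0. ]
 [ 0.1 -1.   0. ]
 [ 0.  -0.  -1. ]] 20.2
```

View pics/b_wrist.png

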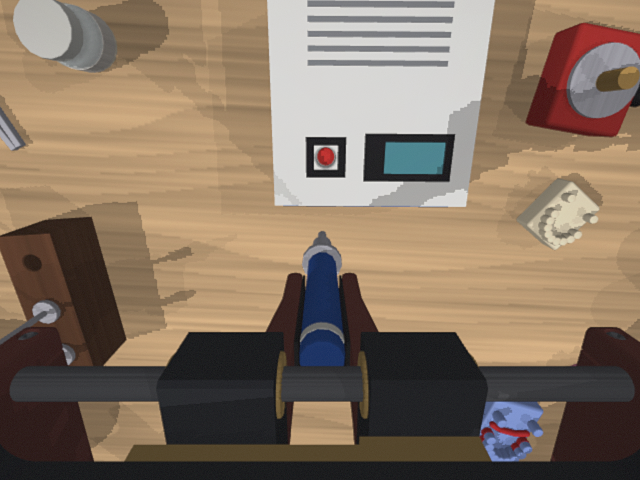

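The well is at (325,156) and the tip at (321,233); the stylus hangs straight. I'll refine the tip with the depth data.

Run:
```python
from h import *; from plan import *
np.set_printoptions(precision=1,suppress=True)
s=state();T=np.array(s["tool_pos"]);print(T,yaw(s["orientation"]))
for n in ("wrist","top"):
    p=read_camera(n);W=cloud(p);print(n,"TCP-100 ->",proj(p,T-[0,0,100]),"button ->",proj(p,[666.3,3.3,84]))
    d=np.linalg.norm(W[...,:2]-T[:2],axis=-1)
    for lo,hi in ((122,150),(150,178),(178,188),(188,215)):
        m=(d<30)&(W[...,2]>lo)&(W[...,2]<hi)
        if m.sum()>3:
            v,u=np.nonzero(m);print(lo,m.sum(),"u",u.min(),u.max(),"v",v.min(),v.max(),W[m].min(0),W[m].max(0))
calls([[(666.3,3.3,T[2],-87)]],T,yaw(s["orientation"]))
```

```text
[608.9   1.9 226.6] -86.97279737986385
wrist TCP-100 -> [321.6 234.3] button -> [323.5 156.7]
122 38 u 318 325 v 231 236 [609.9  -0.7 125.4] [612.4   4.9 140. ]
150 99 u 313 330 v 236 244 [611.4  -4.1 150.3] [615.7   8.4 164.6]
178 517 u 302 341 v 243 274 [601.1 -10.7 179.6] [621.5  14.6 188. ]
188 492 u 307 337 v 252 280 [610.7  -6.7 188.1] [618.   10.7 215. ]
top TCP-100 -> [311.  210.4] button -> [311.9 193.5]
150 5 u 309 313 v 208 209 [603.7  -3.1 154.2] [607.5   6.3 157.6]
178 16 u 306 315 v 204 208 [597.7  -7.9 182.7] [608.2  12.8 187.9]
188 35 u 307 315 v 200 208 [597.3  -8.1 188.1] [610.2  10.7 214.8]
dx 0.1913 dy 0.0055 dz 0.0000 spin 0.0002   |d|=57 turn 0
--
```

>>> play_rows(commands=[{"dx": 0.08, "dy": 0.002, "dz": 0.01, "spin": 0}, {"dx": 0.15, "dy": 0.004, "dz": 0.03, "spin": 0}, {"dx": 0.191, "dy": 0.005, "dz": 0.05, "spin": 0}, {"dx": 0.191, "dy": 0.005, "dz": 0.07, "spin": 0}, {"dx": 0.191, "dy": 0.005, "dz": 0.08, "spin": 0}, {"dx": 0.191, "dy": 0.005, "dz": 0.08, "spin": 0}, {"dx": 0.191, "dy": 0.005, "dz": 0.08, "spin": 0}])

```text
time_s: 21.0
tool_pos: [665.7, 3.0, 202.8]
orientation: [[0.999, 0.052, -0.0], [0.052, -0.999, 0.0], [-0.0, -0.0, -1.0]]
ft_force: [-0.1, 0.2, -0.6]
finger_gap: 17.8
finger_force: 40.0
```

Run:
```python
from h import *; from plan import *
np.set_printoptions(precision=1,suppress=True)
p=read_camera("wrist");W=cloud(p);s=state();T=np.array(s["tool_pos"]);print(T)
cv2.imwrite("pics/b2.png",cv2.resize(p["color"][170:290,240:400],(640,480),interpolation=2))
print("TCP-100",proj(p,T-[0,0,100]),"well there",proj(p,[666.3,3.3,92]))
im=p["color"].astype(int);red=(im[...,2]>110)&(im[...,1]<90)&(im[...,0]<90);red[:170]=0;red[300:]=0;red[:,:240]=0;red[:,400:]=0
v,u=np.nonzero(red);print("red",len(u),u.min() if len(u) else 0,u.max() if len(u) else 0,v.min() if len(u) else 0,v.max() if len(u) else 0)
dark=(im.max(-1)<60)&(abs(W[...,2]-92)<5)&(np.linalg.norm(W[...,:2]-[666,3],axis=-1)<26)
q=W[dark];print("frame",len(q),cv2.minAreaRect(q[:,:2].astype(np.float32)))
```

```text
[665.9   3.  203. ]
TCP-100 [321.6 234.1] well there [321.3 229.5]
red 202 313 361 220 297
frame 685 ((665.9623413085938, 3.1135520935058594), (32.82522201538086, 32.59129333496094), 2.9157907962799072)
```

View pics/b2.png

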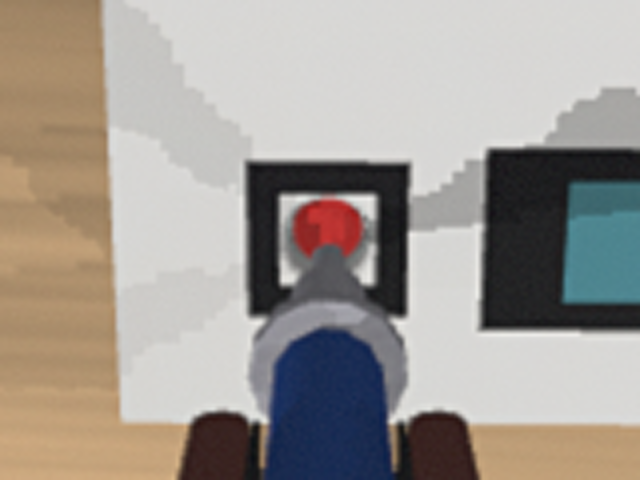

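The frame's centre (666.0, 3.1) matches the tip at (665.9, 3.0), and the tip sits right over the button at (328,235). Now pressing.

>>> play_rows(commands=[{"dx": 0, "dy": 0, "dz": 0.015, "spin": 0}, {"dx": 0, "dy": 0, "dz": 0.03, "spin": 0}, {"dx": 0, "dy": 0, "dz": 0.045, "spin": 0}, {"dx": 0, "dy": 0, "dz": 0.06, "spin": 0}, {"dx": 0, "dy": 0, "dz": 0.07, "spin": 0}, {"dx": 0, "dy": 0, "dz": 0.076, "spin": 0}, {"dx": 0, "dy": 0, "dz": 0.08, "spin": 0}])

```text
time_s: 21.75
tool_pos: [666.5, 3.1, 179.2]
orientation: [[0.999, 0.052, 0.0], [0.052, -0.999, 0.0], [0.0, -0.0, -1.0]]
ft_force: [-2.1, 0.8, 10.3]
finger_gap: 17.5
finger_force: 40.0
```

>>> play_rows(commands=[{"dx": 0, "dy": 0, "dz": 0.004, "spin": 0}, {"dx": 0, "dy": 0, "dz": 0.006, "spin": 0}, {"dx": 0, "dy": 0, "dz": 0.006, "spin": 0}])

```text
time_s: 22.05
tool_pos: [666.8, 3.0, 179.0]
orientation: [[0.999, 0.052, 0.001], [0.052, -0.999, 0.001], [0.001, -0.001, -1.0]]
ft_force: [-5.0, 2.0, 15.1]
finger_gap: 17.6
finger_force: 40.0
```

The button is at its stop: 15 N and no more travel. Lifting out and going to the beaker.

>>> play_rows(commands=[{"dx": 0, "dy": 0, "dz": -0.04, "spin": 0}, {"dx": 0, "dy": 0, "dz": -0.08, "spin": 0}, {"dx": 0, "dy": 0, "dz": -0.13, "spin": 0}, {"dx": 0, "dy": 0, "dz": -0.19, "spin": 0}, {"dx": 0, "dy": 0, "dz": -0.22, "spin": 0}, {"dx": 0, "dy": 0, "dz": -0.22, "spin": 0}])

```text
time_s: 22.65
tool_pos: [667.1, 2.8, 244.5]
orientation: [[0.999, 0.052, 0.003], [0.052, -0.999, 0.0], [0.003, -0.0, -1.0]]
ft_force: [0.3, -0.9, -0.5]
finger_gap: 18.0
finger_force: 40.0
```

Run:
```python
from plan import *; from rig import state
s=state();p=s["tool_pos"];print(p)
calls([[(620,-200,240,-87)],[(510,-430,240,-87)]],p,yaw(s["orientation"]))
```

```text
[667.09974682   2.84311676 244.49920028]
dx -0.1922 dy 0.6670 dz 0.0150 spin 0.0000   |d|=208 turn 0
--
dx -0.4063 dy 0.7464 dz 0.0000 spin 0.0000   |d|=255 turn 0
--
```

>>> play_rows(commands=[{"dx": -0.03, "dy": 0.1, "dz": 0, "spin": 0}, {"dx": -0.07, "dy": 0.24, "dz": 0, "spin": 0}, {"dx": -0.11, "dy": 0.38, "dz": 0, "spin": 0}, {"dx": -0.15, "dy": 0.52, "dz": 0, "spin": 0}, {"dx": -0.192, "dy": 0.667, "dz": 0, "spin": 0}])

```text
time_s: 23.15
tool_pos: [618.4, -200.6, 241.9]
orientation: [[0.999, 0.053, -0.001], [0.053, -0.999, 0.001], [-0.001, -0.001, -1.0]]
ft_force: [-0.0, 0.1, -0.8]
finger_gap: 17.5
finger_force: 40.0
```

>>> play_rows(commands=[{"dx": -0.06, "dy": 0.13, "dz": 0, "spin": 0}, {"dx": -0.13, "dy": 0.26, "dz": 0, "spin": 0}, {"dx": -0.2, "dy": 0.39, "dz": 0, "spin": 0}, {"dx": -0.27, "dy": 0.51, "dz": 0, "spin": 0}, {"dx": -0.34, "dy": 0.63, "dz": 0, "spin": 0}, {"dx": -0.39, "dy": 0.72, "dz": 0, "spin": 0}, {"dx": -0.406, "dy": 0.746, "dz": 0, "spin": 0}, {"dx": -0.406, "dy": 0.746, "dz": 0, "spin": 0}])

```text
time_s: 23.95
tool_pos: [507.9, -430.8, 242.2]
orientation: [[0.999, 0.049, -0.001], [0.049, -0.999, 0.0], [-0.001, -0.0, -1.0]]
ft_force: [1.1, 0.3, -1.3]
finger_gap: 17.2
finger_force: 40.0
```

Run:
```python
from h import *; from plan import *
np.set_printoptions(precision=1,suppress=True)
def sel(c,x,y,z): return c[(c[:,0]>x[0])&(c[:,0]<x[1])&(c[:,1]>y[0])&(c[:,1]<y[1])&(c[:,2]>z[0])&(c[:,2]<z[1])]
s=state();T=np.array(s["tool_pos"]);print(T,yaw(s["orientation"]),s["finger_gap"])
for n in ("wrist","top","scene"):
    p=read_camera(n);W=cloud(p)
    q=sel(W.reshape(-1,3),(470,590),(-510,-390),(74,90));
    if len(q)>5: print(n,len(q),cv2.minEnclosingCircle(q[:,:2].astype(np.float32)),np.percentile(q[:,2],[5,95]))
    if n=="wrist":
        cv2.imwrite("pics/k.png",p["color"]);print(proj(p,T-[0,0,100]))
        d=np.linalg.norm(W[...,:2]-T[:2],axis=-1);m=(d<30)&(W[...,2]>T[2]-106)&(W[...,2]<T[2]-60)
        print(W[m].min(0),W[m].max(0))
calls([[(525.8,-448,T[2],-87)]],T,yaw(s["orientation"]))
```

```text
[ 507.9 -430.8  242.2] -87.17580195942446 17.166779655540378
wrist 981 ((524.009765625, -449.06817626953125), 35.96443557739258) [75.7 80. ]
[321.6 234.1]
[ 508.1 -436.8  141.9] [ 514.6 -423.7  180.1]
scene 154 ((526.4923095703125, -450.055908203125), 39.00014114379883) [74.4 81.4]
dx 0.0568 dy 0.0603 dz 0.0000 spin -0.0010   |d|=25 turn -0
--
```

View pics/k.png

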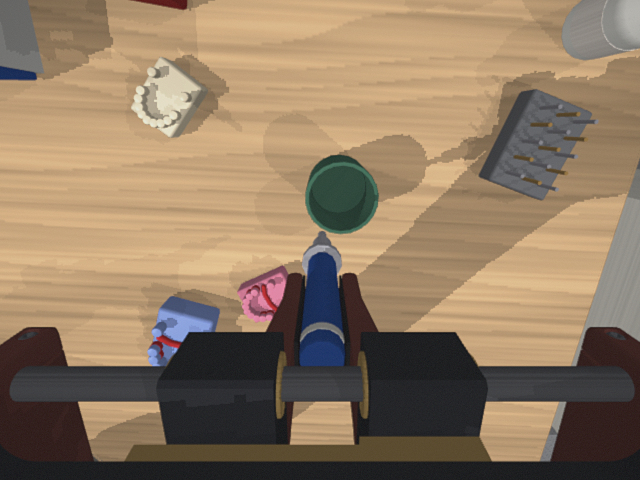

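The beaker is at (342,195) and the tip at (321,233), about 25 mm short of it. Aligning, then lowering.

>>> play_rows(commands=[{"dx": 0.03, "dy": 0.035, "dz": 0, "spin": 0}, {"dx": 0.053, "dy": 0.063, "dz": 0, "spin": 0}, {"dx": 0.053, "dy": 0.063, "dz": 0.03, "spin": 0}, {"dx": 0.053, "dy": 0.063, "dz": 0.1, "spin": 0}, {"dx": 0.053, "dy": 0.063, "dz": 0.17, "spin": 0}, {"dx": 0.053, "dy": 0.063, "dz": 0.24, "spin": 0}, {"dx": 0.053, "dy": 0.063, "dz": 0.3, "spin": 0}, {"dx": 0.053, "dy": 0.063, "dz": 0.35, "spin": 0}])

```text
time_s: 24.9
tool_pos: [526.1, -446.7, 136.0]
orientation: [[0.999, 0.053, -0.001], [0.053, -0.999, 0.001], [-0.001, -0.001, -1.0]]
ft_force: [-0.4, 0.5, -0.0]
finger_gap: 17.7
finger_force: 40.0
```

>>> play_rows(commands=[{"dx": 0, "dy": 0, "dz": 0.03, "spin": 0}, {"dx": 0, "dy": 0, "dz": 0.055, "spin": 0}, {"dx": 0, "dy": 0, "dz": 0.07, "spin": 0}, {"dx": 0, "dy": 0, "dz": 0.08, "spin": 0}, {"dx": 0, "dy": 0, "dz": 0.085, "spin": 0}, {"dx": 0, "dy": 0, "dz": 0.085, "spin": 0}])

```text
time_s: 25.5
tool_pos: [526.3, -447.8, 112.5]
orientation: [[0.999, 0.052, 0.0], [0.052, -0.999, -0.0], [0.0, 0.0, -1.0]]
ft_force: [0.8, -0.1, -0.3]
finger_gap: 17.7
finger_force: 40.0
```

>>> play_rows(commands=[{"dx": 0, "dy": 0, "dz": 0.005, "spin": 0}, {"dx": 0, "dy": 0, "dz": 0.01, "spin": 0}, {"dx": 0, "dy": 0, "dz": 0.014, "spin": 0}, {"dx": 0, "dy": 0, "dz": 0.014, "spin": 0}])

```text
time_s: 25.9
tool_pos: [526.1, -447.6, 107.8]
orientation: [[0.999, 0.052, -0.0], [0.052, -0.999, 0.0], [-0.0, -0.0, -1.0]]
ft_force: [0.8, -0.1, -1.7]
finger_gap: 17.3
finger_force: 40.0
```

>>> play_rows(commands=[{"dx": 0, "dy": 0, "dz": 0, "spin": 0}, {"dx": 0, "dy": 0, "dz": 0, "spin": 0}, {"dx": 0, "dy": 0, "dz": 0, "spin": 0}, {"dx": 0, "dy": 0, "dz": 0, "spin": 0}, {"dx": 0, "dy": 0, "dz": 0, "spin": 0}, {"dx": 0, "dy": 0, "dz": 0, "spin": 0}, {"dx": 0, "dy": 0, "dz": 0, "spin": 0}, {"dx": 0, "dy": 0, "dz": 0, "spin": 0}], jaw=1)

```text
time_s: 26.7
tool_pos: [526.2, -447.7, 108.0]
orientation: [[0.999, 0.052, 0.0], [0.052, -0.999, 0.0], [0.0, -0.0, -1.0]]
ft_force: [-0.5, -0.1, -0.2]
finger_gap: 77.9
finger_force: 0.0
```

>>> play_rows(commands=[{"dx": 0, "dy": 0, "dz": -0.03, "spin": 0}, {"dx": 0, "dy": 0, "dz": -0.08, "spin": 0}, {"dx": 0, "dy": 0, "dz": -0.15, "spin": 0}, {"dx": 0, "dy": 0, "dz": -0.25, "spin": 0}, {"dx": 0, "dy": 0, "dz": -0.36, "spin": 0}, {"dx": 0, "dy": 0, "dz": -0.45, "spin": 0}, {"dx": 0, "dy": 0, "dz": -0.45, "spin": 0}, {"dx": 0, "dy": 0, "dz": -0.45, "spin": 0}])

```text
time_s: 27.5
tool_pos: [526.3, -448.0, 244.5]
orientation: [[0.999, 0.052, 0.002], [0.052, -0.999, -0.001], [0.002, 0.001, -1.0]]
ft_force: [-0.1, 0.8, -0.2]
finger_gap: 87.8
finger_force: 0.0
```

Run:
```python
from h import *
s=state();print(s["tool_pos"],s["ft_force"],s["time_s"])
p=read_camera("scene");cv2.imwrite("pics/end.png",p["color"])
W=cloud(p).reshape(-1,3)
q=W[(W[:,0]>560)&(W[:,0]<650)&(abs(W[:,1]+40)<60)&(W[:,2]>15)&(W[:,2]<58)];print(len(q),np.percentile(q[:,0],[2,50,98]) if len(q) else "")
```

```text
[ 526.32004675 -448.00895234  244.45387829] [-0.12102493  0.80956554 -0.24607692] 27.5
0
```

View pics/end.png

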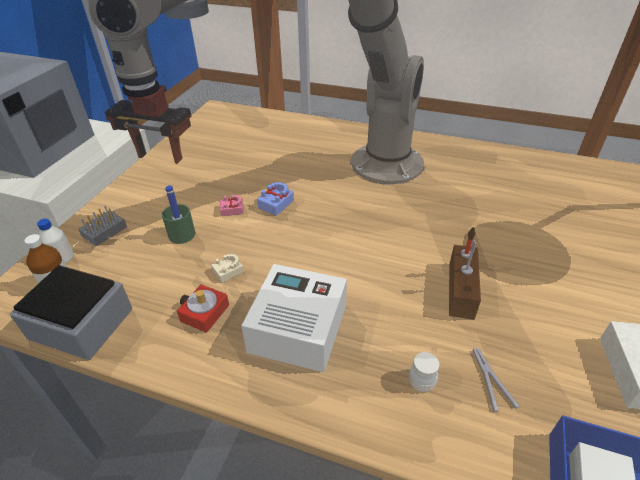

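The stylus stands in the beaker at (172,205). The drawer front is hidden in this view, so I'll check the drawer from the top camera.

Run:
```python
from h import *
p=read_camera("top");c=cloud(p).reshape(-1,3)
u=np.array([np.cos(.0524),np.sin(.0524)]);n=np.array([-u[1],u[0]]);a=c[:,:2]@u;b=c[:,:2]@n
k=(abs(b+71)<70)&(a>560)&(a<660)
f1=k&(c[:,2]>20)&(c[:,2]<68);t=(abs(b+71)<70)&(a>600)&(a<850)&(c[:,2]>86)
print("panel",f1.sum(),np.percentile(a[f1],[1,5,50]),"top a",np.percentile(a[t],[.5,99.5]))
```

```text
panel 356 [615.41687897 616.10183256 617.51938728] top a [624.81700122 804.47985488]
```

The panel stands about 9 mm ahead of the unit's front; fully shut would be 8 mm, so it's closed within the measuring error. Handing in.

```bash
python3 -c "from rig import job_done; print(job_done())"
```

```text
the job is handed in; nothing more can be done
None
```

I handed the job in: the small blue cast lies teeth up in the shut drawer, the start button was pressed right down with the stylus, and the stylus was lowered into the green beaker and let go near its bottom. The robot's clock stood at about 27.5 s, and the last picture showed nothing else visibly moved.

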